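# Fetch the piston from behind the barrels

## Robot

A 6-joint arm with a two-finger parallel gripper is mounted at the origin on the work surface. World frame = base frame: x ahead of the robot, y to its left, z up, the work surface at z = 0. Lengths are in m, angles in rad, forces in N, time in s.
With the tool pointing down it reaches from about 0.35 to 0.95 m from the base axis. Payload 17.4 kg.
Tool frame: the origin (TCP) lies between the finger pads; the fingertips stand 25 mm ahead of it and the grasp point (between the pads) lies 6 mm ahead of it; z points along the fingers, y is the line along which they close (so a half turn about z gives the same grasp; the last joint's range is limited). The gripper opens to 93 mm and grips with 3 to 60 N. Pads are 15 mm wide; open, the fingers measure 128 mm over their backs; the gripper's body (75 mm by 188 mm) begins 65 mm behind the grasp point.
Start: joints at [1.063, 0.116, 1.442, -0, 1.584, -0.038], TCP at [0.306, 0.602, 0.244] pointing down, gripper open.
Joint ranges: [-2.83, 2.83], [-0.83, 2.19], [0.07, 2.5], [-1.14, 4.28], [0.01, 3], [-2.97, 2.97]. Speed limits (rad/s): [1.89, 1.89, 2.22, 3.14, 3.14, 3.14].

## Interface

Orientations are given as [roll, pitch, yaw] about the fixed x, y, z axes, in that order (R = Rz(yaw) Ry(pitch) Rx(roll)).
In Python, from workcell import manip, vision, ticket, boxes_of gives the robot as it stands.
- The arm moves only by the tool carry_out, never from a script. Its argument "increments" is text: rows parted by semicolons, each of 4 numbers parted by spaces: the shift along the tool's x, y, z in cm, then the turn about the tool's z in rad. In form: x y z twist; .... A call has 1 to 8 rows; each row shifts and turns the commanded pose from where the row before left it, along the tool's axes as they then stand; what a row does not reach is not made up. A row lasts 1/12 s, in which the tool goes at most 41.7 mm and 7.16 degrees, less where a joint would pass 70% of its speed; a pose out of reach is approached as far as the arm can. A call is refused whole if a number of a shift passes 4.17 or a number of a turn 0.125, either way. A call with a gripper value outside its range is refused whole. "claw" is the finger opening in cm, from 0 to 9.3, set as the call begins (left out, the last holds). The fingers move at their own pace and stop on an object; "grip_force" is the grip in N (left out, the last holds). Time passes only in rows, so rows that do not move let the fingers close. It gives the time, the measured TCP pose, the force, the opening and the grip force at its end, in the units of the state.
- manip.sense(): the state, without advancing time (a new reading comes with each control period).
- vision.read_camera(name): name is "scene" or "side" or "wrist"; returns a dict with "image" (480x640x3 uint8, red, green, blue), "depth" (480x640 float32, m along the optical axis (not along the pixel's ray), 0 where there is no reading), "mtx" (3x3 intrinsics, pixels), "dist_coeffs" ([k1, k2, p1, p2, k3] as OpenCV has them; the pictures are not rectified), "cam_to_world" (4x4, takes a point from camera to world coordinates). Camera axes: x right, y up, looking along -z (the intrinsics and any distortion apply to the point x, -y, -z); pixel columns grow to the right and rows downward; lengths in m; the calibration is good to about 2 mm. A picture is of the moment at which its call begins.
- ticket.finish_job(): hands the job in; it is judged then, once.
Trained networks look in the newest picture that a camera, given by its name, has taken for a name from the list of things; names that differ only in an ending like _2 or _b are one class to them, and where a whole thing is asked for, a point or a joint stands for the part that bears it (a point fixed in the world has none). Each returns a list of dicts, best first, with "confidence" (0 to 1); they miss things now and then, are a little off and sometimes report something else, mostly with a low value. They report only what shows in the picture. A call takes as long as a camera call. They do not tell look-alikes from the thing itself.
- boxes_of(thing, camera): "extent" ([centre column, centre row, width, height] in pixels, round what is visible of it).
The state is a dict: "t": time; "joint_pos": joint angles; "joint_vel": joint speeds; "tau": joint torques, N m; "eef_pos": TCP position; "eef_rot": TCP orientation; "force": force on the tool from outside, world axes, zero at the start; "ft_torque": the same for the moment, N m; "grip_width": finger opening in m; "grasp_force": force on a finger pad.
Only numpy, scipy, OpenCV 4.12 (cv2) and the standard library are available. Lean on these libraries where they do the work, as an engineer would, in place of code of your own. Each camera call takes 0.05 s, during which the arm holds its last target. There are 200 camera calls.

## Task

The piston in the kit tray is wanted for fitting its seals, but three tubes stand close around it: stand all three tubes in the blue drip tray, then set the piston upright on the middle of the turntable, and then stand each tube back in the kit tray on the very place it came from. Keep the tubes and the piston upright throughout, and do not shift the tin of fittings, the brass coupling or the grease pot.

Things in the scene. Friction and masses are not known exactly. Their poses are not given: they have to be found in the camera images.
- barrel_alu_mid (a point): Bright bare-aluminium cylinder barrel with fine lengthwise ribs: a plain open tube standing upright in the kit tray, 60 mm outside diameter, bore 50 mm, 150 mm tall. This point is on its axis, half-way up (75 mm above its foot). z is its axis, up. Which of the three marked places around the piston it stands in differs from start to start.
- barrel_black_mid (a point): Black-coated cylinder barrel with bright ends: a plain open tube standing upright in the kit tray, 58 mm outside diameter, bore 49 mm, 140 mm tall. This point is on its axis, half-way up (70 mm above its foot). z is its axis, up. Which of the three marked places around the piston it stands in differs from start to start.
- liner_bronze_mid (a point): Yellow-gold bronze cylinder liner with two fine copper lines near its foot, the shortest tube: a plain open tube standing upright in the kit tray, 54 mm outside diameter, bore 46 mm, 130 mm tall. This point is on its axis, half-way up (65 mm above its foot). z is its axis, up. Which of the three marked places around the piston it stands in differs from start to start.
- piston_mid (a point): The piston: a solid aluminium disc, 52 mm diameter, 46 mm tall, with three black seal bands around it and a dark hole in its top; it stands upright in the kit tray, hemmed in by the three tubes, 66 mm from the axis of each (about 10 to 13 mm of clear gap). This point is its centre, 23 mm above its foot. z up.
- kit_tray: Fixed flat steel tray with a black rubber liner, 220 mm (its x) by 260 mm (its y), lip 12 mm high; origin under its centre at bench level, liner surface 5 mm above. Yellow rings on the liner mark four places, in the tray's own x, y: the piston's at (30, 0) mm and the tubes' at (30, 66), (30, -66) and (-36, 0) mm. Its x points away from the robot, turned up to 20 degrees.
- drip_tray: Fixed empty blue drip tray with a bare metal floor, 320 mm long (its x) by 130 mm wide (its y), walls 3 mm thick, rim 18 mm high; to the left or the right of the kit tray. Origin under its centre at bench level; floor 5 mm above. It takes the three tubes in a row along its length, about 90 mm apart.
- turntable: Fixed round steel seal-fitting turntable, 120 mm diameter, flat top 22 mm above the bench with two dark circles and a dark centre dot; on the other side of the kit tray from the drip tray. It does not turn. Origin on its axis at bench level.
- fitting_tin_mid (a point): Bystander: shallow cream tin of black and blue push-in fittings, 100 mm diameter, 34 mm tall, loose on the bench just on the near (robot) side of the turntable (124 to 132 mm from its axis). This point is its centre, 17 mm up.
- coupling_mid (a point): Bystander: brass hexagon coupling, 28 mm across, 24 mm tall, standing loose in the kit tray near its far edge, 50 to 68 mm from the piston's axis. This point is its centre, 12 mm up.
- grease_pot_mid (a point): Bystander: red grease pot with a white lid, 63 mm diameter, 56 mm tall, loose on the bench just beyond the turntable (115 to 140 mm from its axis). This point is its centre, 28 mm up.
Things that resemble listed ones, but are neither listed nor needed, are in the scene too. What is shaped like the part that bears barrel_black_mid but pink or turquoise is not meant.

How it is judged:
By the outcome, as a careful person would: the job done as asked, in the order asked, and still so for the second after the job is handed in, with the robot touching nothing.
It also fails if it takes over 131 s, if anything falls off the work surface, if the arm or the gripper's body presses on something with over 40 N, if the wrist force passes 120 N, or if a joint passes its speed limit or range.

## Working session

There is one attempt and no reset: what is moved stays moved. The work goes in short steps, Python scripts to look and compute and a tool call to move; the robot and the scene stay as the last step left them, time stands still between calls to the robot, and variables do not carry over. Pictures are saved under pics/ and viewed, at most 14 in all, crops included, and the job is handed in when it is done.

Besides the shell and the picture viewer there is one more tool, called as a command line: name --argument value ..., lists and objects as JSON in quotes. carry_out: Moves the arm, as the interface text tells. Its arguments: {"type":"object","properties":{"increments":{"type":"string"},"claw":{"type":"number"},"grip_force":{"type":"number"}},"required":["increments"]}

```bash
mkdir -p pics; ls; cat > h.py <<'E'
import numpy as np, cv2
from workcell import manip, vision, ticket, boxes_of
def cloud(c):
    H,W=c["depth"].shape; u,v=np.meshgrid(np.arange(W),np.arange(H))
    p=cv2.undistortPoints(np.stack([u,v],-1).reshape(-1,1,2).astype(np.float64),c["mtx"],np.array(c["dist_coeffs"])).reshape(H,W,2)
    d=c["depth"]; P=np.stack([p[...,0]*d,-p[...,1]*d,-d],-1)
    M=np.array(c["cam_to_world"]); Q=P@M[:3,:3].T+M[:3,3]; Q[d<=0]=np.nan
    return Q
def save(im,n): cv2.imwrite("pics/"+n+".png",im[...,::-1])
E
python3 - <<'E'
from h import *
s=manip.sense(); print(s["t"],s["eef_pos"],s["eef_rot"])
for n in ("scene","side"):
    c=vision.read_camera(n); save(c["image"],n); np.save(n+"_P.npy",cloud(c)); np.save(n+"_I.npy",c["image"])
    for t in ("barrel_alu_mid","barrel_black_mid","liner_bronze_mid","piston_mid","drip_tray","turntable","kit_tray","coupling_mid"):
        print(n,t,[(np.round(b["extent"]).tolist(),round(b["confidence"],2)) for b in boxes_of(t,n)])
print(manip.sense()["t"])
E
```

```text
pics
0.0 [0.30547405 0.60172464 0.24290571] [-3.14046152e+00 -9.91535066e-05  2.67183928e+00]
scene barrel_alu_mid [([305.0, 247.0, 34.0, 72.0], 0.61)]
scene barrel_black_mid [([444.0, 258.0, 43.0, 69.0], 0.98), ([348.0, 285.0, 35.0, 75.0], 0.97), ([298.0, 353.0, 35.0, 76.0], 0.67), ([274.0, 202.0, 32.0, 58.0], 0.59)]
scene liner_bronze_mid [([350.0, 239.0, 32.0, 28.0], 0.7)]
scene piston_mid [([302.0, 247.0, 33.0, 74.0], 0.6), ([321.0, 282.0, 18.0, 37.0], 0.57), ([244.0, 189.0, 38.0, 30.0], 0.29)]
scene drip_tray [([449.0, 378.0, 173.0, 155.0], 0.91)]
scene turntable [([244.0, 186.0, 40.0, 31.0], 0.76)]
scene kit_tray [([337.0, 287.0, 154.0, 127.0], 0.95)]
scene coupling_mid []
side barrel_alu_mid [([346.0, 249.0, 35.0, 74.0], 0.92), ([296.0, 256.0, 33.0, 65.0], 0.27)]
side barrel_black_mid [([400.0, 310.0, 41.0, 74.0], 0.85), ([293.0, 207.0, 29.0, 45.0], 0.83), ([329.0, 173.0, 28.0, 63.0], 0.78), ([192.0, 262.0, 41.0, 67.0], 0.57)]
side liner_bronze_mid [([294.0, 255.0, 30.0, 56.0], 0.7), ([502.0, 336.0, 43.0, 46.0], 0.69), ([310.0, 278.0, 162.0, 120.0], 0.63)]
side piston_mid [([318.0, 252.0, 16.0, 34.0], 0.69), ([292.0, 208.0, 32.0, 42.0], 0.19)]
side drip_tray [([205.0, 213.0, 145.0, 103.0], 0.79)]
side turntable [([453.0, 381.0, 68.0, 60.0], 0.85)]
side kit_tray [([311.0, 278.0, 164.0, 120.0], 0.96)]
side coupling_mid []
0.9
```

View pics/scene.png

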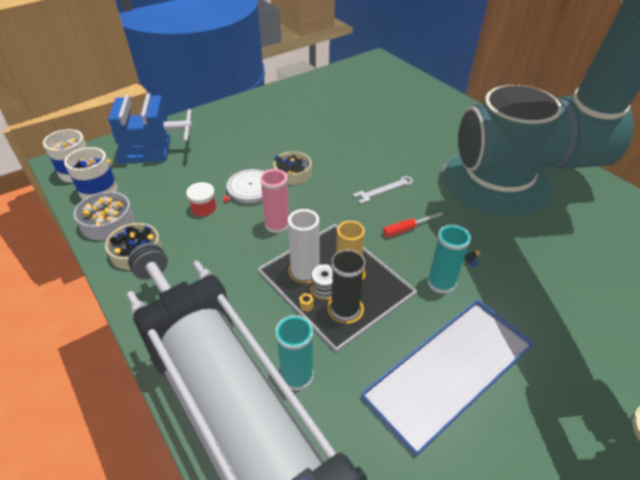

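View pics/side.png

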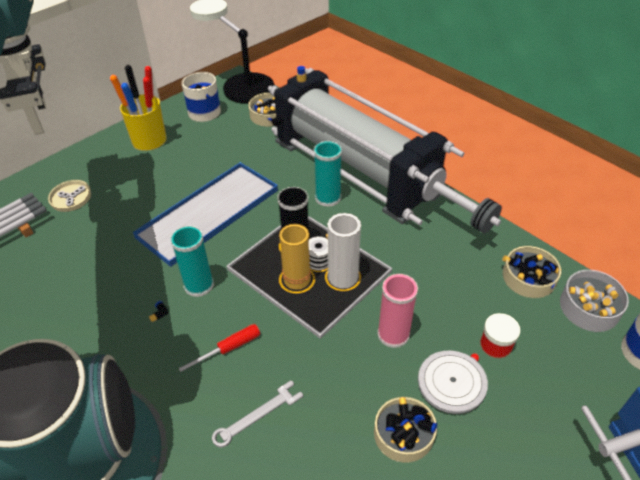

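The scene view shows black tube (347,287), aluminium (304,247), bronze (350,240), piston (322,280), coupling (307,302), turntable (248,186), tin (292,166), grease pot (201,200) and drip tray (449,378). The look-alikes are pink (275,200) and turquoise (449,260) and (296,352). In the side view the targets are black (293,207), bronze (295,258) and aluminium (343,250).

```bash
cat > m.py <<'E'
from h import *
from scipy.optimize import least_squares
P={n:np.load(n+"_P.npy") for n in("scene","side")}
I={n:np.load(n+"_I.npy") for n in("scene","side")}
def pts(n,u,v,w,h): 
    p=P[n][v-h//2:v+h//2,u-w//2:u+w//2].reshape(-1,3); return p[~np.isnan(p[:,0])]
def fit(p,R,zlo,zhi):
    q=p[(p[:,2]>zlo)&(p[:,2]<zhi),:2]
    f=lambda c:np.hypot(*(q-c).T)-R
    r=least_squares(f,np.median(q,0)+[0,0],loss="soft_l1",f_scale=.002)
    return np.round(r.x,4),len(q),np.round(np.median(abs(f(r.x))),4)
for nm,R,H,bs in (("alu",.03,.15,(("scene",304,247,36,80),("side",343,250,34,76))),
  ("black",.029,.14,(("scene",347,287,36,76),("side",293,207,32,44))),
  ("bronze",.027,.13,(("scene",350,240,30,36),("side",295,258,30,66))),
  ("piston",.026,.046,(("scene",322,282,20,34),("side",318,250,18,34))),
  ("pink",.029,.14,(("scene",275,200,30,64),("side",397,310,40,74))),
  ("turq1",.029,.14,(("scene",449,260,40,66),("side",192,262,41,67))),
  ("turq2",.029,.14,(("scene",296,352,35,76),("side",327,173,28,63))),
  ("tin",.05,.03,(("scene",292,166,40,30),("side",405,428,66,66))),
  ("pot",.0315,.056,(("scene",201,200,28,30),("side",499,335,36,40))),
  ("coupling",.014,.024,(("scene",307,302,14,16),))):
    for b in bs:
        p=pts(*b); top=np.percentile(p[:,2],98)
        t=p[(p[:,2]>H-.006)&(p[:,2]<H+.02)]
        print(nm,b[0],"sidefit",fit(p,R,.02,H-.006+.005),"top",round(top,4),"topctr",np.round((t.min(0)+t.max(0))[:2]/2,4) if len(t) else None)
# trays
for n in P:
    Q=P[n];im=cv2.cvtColor(I[n],cv2.COLOR_RGB2HSV).astype(int)
    z=Q[...,2]
    blue=(im[...,0]>105)&(im[...,0]<125)&(im[...,1]>120)&(z>-.005)&(z<.03)
    sl={"scene":(slice(290,460),slice(355,545)),"side":(slice(155,270),slice(125,285))}[n]
    b=Q[sl][blue[sl]][:,:2].astype(np.float32); print(n,"drip",len(b),cv2.minAreaRect(b))
    # disk turntable
    sl={"scene":(slice(165,208),slice(220,275)),"side":(slice(345,415),slice(410,495))}[n]
    k=(z[sl]>.017)&(z[sl]<.027)&(im[sl][...,1]<80)
    b=Q[sl][k][:,:2].astype(np.float32); print(n,"tt",len(b),cv2.minEnclosingCircle(b),b.mean(0),np.median(Q[sl][k][:,2]))
    yel=(im[...,0]>15)&(im[...,0]<32)&(im[...,1]>130)
    dark=(im[...,2]<60)&(z>0)&(z<.012)
    sl={"scene":(slice(222,348),slice(255,418)),"side":(slice(215,340),slice(225,395))}[n]
    b=Q[sl][dark[sl]][:,:2].astype(np.float32); print(n,"kit",len(b),cv2.minAreaRect(b))
E
python3 m.py
```

```text
alu scene sidefit (array([ 0.586 , -0.0291]), 1798, np.float64(0.0016)) top 0.1536 topctr [ 0.5862 -0.0299]
alu side sidefit (array([ 0.5844, -0.0296]), 1780, np.float64(0.0011)) top 0.1565 topctr [ 0.5844 -0.0296]
black scene sidefit (array([0.5768, 0.101 ]), 1687, np.float64(0.001)) top 0.1441 topctr [0.5768 0.1009]
black side sidefit (array([0.5753, 0.1009]), 843, np.float64(0.0024)) top 0.1474 topctr [0.5603 0.0804]
bronze scene sidefit (array([0.5168, 0.0323]), 589, np.float64(0.0021)) top 0.144 topctr [0.5385 0.055 ]
bronze side sidefit (array([0.5149, 0.0317]), 1342, np.float64(0.0013)) top 0.1364 topctr [0.514  0.0304]
piston scene sidefit (array([0.5818, 0.0341]), 174, np.float64(0.0011)) top 0.0521 topctr [0.5836 0.0416]
piston side sidefit (array([0.546 , 0.0031]), 146, np.float64(0.0029)) top 0.0551 topctr [0.5793 0.0343]
pink scene sidefit (array([ 0.5549, -0.194 ]), 1378, np.float64(0.0014)) top 0.141 topctr [ 0.5709 -0.129 ]
pink side sidefit (array([ 0.5548, -0.1929]), 1801, np.float64(0.0013)) top 0.1416 topctr [ 0.5552 -0.1933]
turq1 scene sidefit (array([0.366, 0.1
[... 940 characters left out ...]
62890625, 0.3201657831668854), (0.3368229269981384, 0.12956830859184265), 3.7697865962982178)
scene tt 902 ((0.5327007174491882, -0.33586201071739197), 0.07121285051107407) [ 0.5555457  -0.34125516] 0.022110942893147967
scene kit 430 ((0.6107120513916016, 0.0452192947268486), (0.1307278722524643, 0.18308664858341217), 41.650360107421875)
side drip 936 ((0.5056926012039185, 0.3198019564151764), (0.3230244219303131, 0.1377350389957428), 3.989405393600464)
side tt 3351 ((0.5274724960327148, -0.3349429965019226), 0.07856366783380508) [ 0.5412391 -0.339217 ] 0.02311015128735039
side kit 4506 ((0.6199194192886353, 0.041229672729969025), (0.3419317901134491, 0.24874956905841827), 4.047208786010742)
```

carry_out --increments "0 0 0 -0.108; 0 0 0 -0.108; 0 0 0 -0.108; 0 0 0 -0.108; 0 0 0 -0.108; 0 0 0 0" --claw 9.3 --grip_force 30

```text
t: 1.4
eef_pos: [0.3056, 0.6019, 0.2437]
eef_rot: [-3.142, 0.0, -3.066]
force: [-0.0, 0.4, 0.2]
grip_width: 0.0928
grasp_force: 0.0
```

```bash
cat >> h.py <<'E'
def to(x,y,z,yaw=3.21):
    s=manip.sense(); from scipy.spatial.transform import Rotation as R
    r=R.from_euler("xyz",s["eef_rot"]); d=r.inv().apply(np.array([x,y,z])-s["eef_pos"])*100
    w=(s["eef_rot"][2]-yaw+np.pi)%(2*np.pi)-np.pi
    print("t%.2f"%s["t"],"pos",np.round(s["eef_pos"],4),"shift cm",np.round(d,2),"twist",round(w,3),"grip",round(s["grip_width"],4),round(s["grasp_force"],1),"F",np.round(s["force"],1))
E
cat > tt.py <<'E'
from m import *
a=cv2.resize(I["scene"][200:340,240:430],None,fx=2.1,fy=2.1,interpolation=2);b=cv2.resize(I["side"][180:320,230:420],None,fx=2.1,fy=2.1,interpolation=2)
save(np.hstack([a,b]),"crop1")
for n,sl in (("scene",(slice(160,212),slice(215,280))),("side",(slice(340,418),slice(405,500)))):
    Q=P[n][sl]; z=Q[...,2]; hsv=cv2.cvtColor(I[n][sl],cv2.COLOR_RGB2HSV)
    k=((z>.016)&(z<.028)&(hsv[...,1]<70)&(hsv[...,2]>90)).astype(np.uint8)
    nl,l,st,_=cv2.connectedComponentsWithStats(k); j=1+np.argmax(st[1:,4]); q=Q[l==j]
    best=None
    for cx in np.arange(.51,.58,.001):
        for cy in np.arange(-.37,-.30,.001):
            sc=(np.hypot(q[:,0]-cx,q[:,1]-cy)<.0605).sum()
            if best is None or sc>best[0]: best=(sc,[])
            if sc>=best[0]: best[1].append((cx,cy))
    print(n,len(q),best[0],np.mean(best[1],0),len(best[1]),q.min(0),q.max(0))
    # centre dot
    print("bbox px",st[j])
to(.576,.101,.2429)
E
python3 tt.py | tail -5
```

```text
scene 916 898 [ 0.546 -0.339] 1 [ 0.48891055 -0.4040874   0.01601984] [ 0.60379723 -0.2781593   0.02714181]
bbox px [ 12   9  37  32 916]
side 3365 3349 [ 0.544 -0.338] 1 [ 0.4831316  -0.39803126  0.01606023] [ 0.60922369 -0.27797368  0.02791914]
bbox px [  13   11   70   63 3365]
t1.40 pos [0.3056 0.6019 0.2437] shift cm [-23.18 -51.99   0.08] twist 0.007 grip 0.0928 0.0 F [-0.   0.4  0.2]
```

View pics/crop1.png

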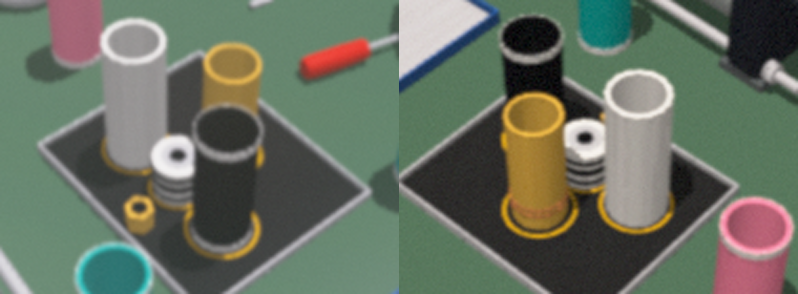

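Targets confirmed. The black tube with bright ends inside the kit tray, centre-front in the left crop, is the one meant, and the pink and turquoise ones stand outside. Next I move above the black tube.

carry_out --increments "-1.45 -3.25 0 0;-1.45 -3.25 0 0;-1.45 -3.25 0 0;-1.45 -3.25 0 0;-1.45 -3.25 0 0;-1.45 -3.25 0 0;-1.45 -3.25 0 0;-1.45 -3.25 0 0"

```text
t: 2.07
eef_pos: [0.44, 0.349, 0.2439]
eef_rot: [3.141, 0.0, -3.075]
force: [0.8, 0.2, 0.2]
grip_width: 0.0929
grasp_force: 0.0
```

carry_out --increments "-1.45 -3.25 0 0;-1.45 -3.25 0 0;-1.45 -3.25 0 0;-1.45 -3.25 0 0;-1.45 -3.25 0 0;-1.45 -3.25 0 0;-1.45 -3.25 0 0;0 0 0 0"

```text
t: 2.73
eef_pos: [0.5586, 0.1264, 0.2435]
eef_rot: [-3.14, 0.0, -3.079]
force: [0.2, 0.4, 0.3]
grip_width: 0.0934
grasp_force: 0.0
```

```bash
python3 - <<'E'
from h import *
to(.576,.101,.116)
c=vision.read_camera("wrist"); save(c["image"],"w1"); Q=cloud(c)
q=Q[(Q[...,2]>.139)&(Q[...,2]<.158)]
for lo,hi,R in((.138,.150,.029),):
  for ctr in ((.576,.101),(.5852,-.0294),(.5158,.032)):
    p=q[np.hypot(*(q[:,:2]-ctr).T)<.045]
    if len(p)>20: print(ctr,len(p),(p.min(0)+p.max(0))/2,p.max(0)-p.min(0))
E
```

```text
t2.73 pos [0.5586 0.1264 0.2435] shift cm [-1.58 -2.63 12.75] twist -0.006 grip 0.0934 0.0 F [0.2 0.4 0.3]
(0.576, 0.101) 2330 [0.57472206 0.10122391 0.14276624] [0.05978532 0.05951906 0.00749818]
(0.5852, -0.0294) 3651 [ 0.58040369 -0.03102102  0.14752776] [0.05471541 0.06253957 0.01704598]
```

View pics/w1.png

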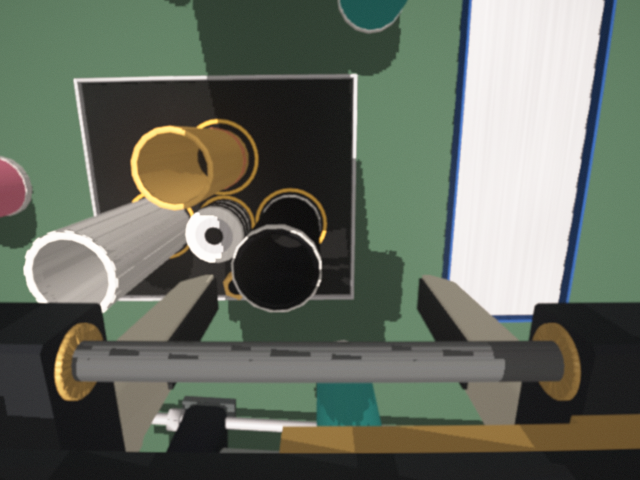

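The wrist view shows the black tube rim at (277,268), the aluminium rim at (72,270), the bronze rim at (173,165), the piston at (213,235), and the drip tray at right. The wrist fit of the black tube (0.575, 0.101) agrees with the other cameras.

carry_out --increments "-0.8 -1.3 0 0;-0.75 -1.3 0 0;0 0 0 0;0 0 0 0"

```text
t: 3.12
eef_pos: [0.5743, 0.1058, 0.2435]
eef_rot: [3.142, -0.0, -3.073]
force: [-0.4, 0.9, 0.0]
grip_width: 0.0929
grasp_force: 0.0
```

```bash
python3 -c "
from h import *
to(.5755,.101,.116)"
```

```text
t3.12 pos [0.5743 0.1058 0.2435] shift cm [-0.09 -0.49 12.75] twist 0.001 grip 0.0929 0.0 F [-0.4  0.9  0. ]
```

carry_out --increments "-0.1 -0.4 2.5 0;0 0 2.5 0;0 0 2.5 0;0 0 2.5 0;0 0 1.75 0;0 0 1 0;0 0 0 0;0 0 0 0"

```text
t: 3.78
eef_pos: [0.5754, 0.1024, 0.1167]
eef_rot: [3.142, 0.0, -3.071]
force: [0.5, -0.4, 0.6]
grip_width: 0.0934
grasp_force: 0.0
```

```bash
python3 -c "
from h import *
to(.5755,.101,.116)"
```

```text
t3.78 pos [0.5754 0.1024 0.1167] shift cm [-0.   -0.14  0.07] twist 0.002 grip 0.0934 0.0 F [ 0.5 -0.4  0.6]
```

carry_out --increments "0 -0.14 0 0;0 0 0 0;0 0 0 0;0 0 0 0;0 0 0 0;0 0 0 0;0 0 0 0;0 0 0 0" --claw 4.5 --grip_force 30

```text
t: 4.45
eef_pos: [0.5755, 0.1007, 0.1164]
eef_rot: [3.142, 0.0, -3.071]
force: [0.0, 0.1, 2.2]
grip_width: 0.0582
grasp_force: 30.0
```

carry_out --increments "0 0 -0.3 0;0 0 -0.7 0;0 0 0 0;0 0 0 0"

```text
t: 4.78
eef_pos: [0.5756, 0.1007, 0.1266]
eef_rot: [3.142, 0.001, -3.071]
force: [-0.4, 0.4, -3.4]
grip_width: 0.0582
grasp_force: 30.0
```

```bash
python3 - <<'E'
from h import *
to(.593,.326,.16)
c=vision.read_camera("side"); Q=cloud(c); im=c["image"]; hsv=cv2.cvtColor(im,cv2.COLOR_RGB2HSV).astype(int)
# drip tray: refine with floor+blue from side
z=Q[...,2]; m=(z>-.003)&(z<.022)&(Q[...,0]>.3)&(Q[...,0]<.72)&(Q[...,1]>.21)&(Q[...,1]<.43)
fl=m&(hsv[...,1]<40)&(hsv[...,2]>120); print("floor",fl.sum(),cv2.minAreaRect(Q[fl][:,:2].astype(np.float32)),np.median(z[fl]))
bl=m&(hsv[...,0]>105)&(hsv[...,0]<125)&(hsv[...,1]>100); print("blue",cv2.minAreaRect(Q[bl][:,:2].astype(np.float32)))
E
```

```text
t4.78 pos [0.5756 0.1007 0.1266] shift cm [-3.32 22.35 -3.33] twist 0.002 grip 0.0582 30.0 F [-0.4  0.4 -3.4]
floor 4054 ((0.5253731608390808, 0.31579774618148804), (0.34484562277793884, 0.1562100648880005), 6.593410968780518) 0.006557536386827545
blue ((0.505433201789856, 0.32007917761802673), (0.32234156131744385, 0.13745485246181488), 4.055551052093506)
```

carry_out --increments "0 0 -1.5 0;0 0.5 -1.8 0;-0.2 1.2 0 0;-0.35 2.2 0 0;-0.35 2.3 0 0;-0.35 2.3 0 0;-0.35 2.3 0 0;-0.35 2.3 0 0"

```text
t: 5.5
eef_pos: [0.5854, 0.2345, 0.158]
eef_rot: [-3.142, -0.001, -3.071]
force: [0.2, 0.2, -2.5]
grip_width: 0.0582
grasp_force: 30.0
```

carry_out --increments "-0.35 2.3 0 0;-0.35 2.3 0 0;-0.35 2.2 0 0;-0.2 1.4 0 0;-0.15 0.9 0 0;0 0 0 0;0 0 0 0;0 0 0 0"

```text
t: 6.17
eef_pos: [0.5933, 0.3236, 0.159]
eef_rot: [-3.141, -0.0, -3.072]
force: [-0.1, 0.7, -2.5]
grip_width: 0.0582
grasp_force: 30.0
```

```bash
python3 -c "
from h import *
to(.595,.326,.118)"
```

```text
t6.17 pos [0.5933 0.3236 0.159 ] shift cm [-0.19  0.22  4.1 ] twist 0.001 grip 0.0582 30.0 F [-0.1  0.7 -2.5]
```

carry_out --increments "-0.2 0.2 1.5 0;0 0 1.5 0;0 0 0.8 0;0 0 0.3 0;0 0 0 0;0 0 0.1 0;0 0 0 0;0 0 0 0"

```text
t: 6.83
eef_pos: [0.595, 0.3265, 0.1168]
eef_rot: [-3.142, -0.0, -3.071]
force: [0.1, -0.1, -2.6]
grip_width: 0.0584
grasp_force: 30.0
```

```bash
python3 -c "
from h import *
to(.595,.326,.1164)"
```

```text
t6.83 pos [0.595  0.3265 0.1168] shift cm [ 0.01 -0.05  0.04] twist 0.002 grip 0.0584 30.0 F [ 0.1 -0.1 -2.6]
```

carry_out --increments "0 0 0.06 0;0 0 0.05 0;0 0 0.03 0;0 0 0 0"

```text
t: 7.17
eef_pos: [0.5952, 0.3266, 0.1162]
eef_rot: [3.141, 0.0, -3.071]
force: [-1.6, -0.9, 2.4]
grip_width: 0.0585
grasp_force: 30.0
```

carry_out --increments "0 0 0 0;0 0 0 0;0 0 0 0;0 0 0 0;0 0 -1.5 0;0 0 -2.5 0;0 0 -2.5 0;0 0 -2 0" --claw 9.3

```text
t: 7.83
eef_pos: [0.5953, 0.3267, 0.204]
eef_rot: [3.141, 0.002, -3.071]
force: [0.2, 0.3, 0.6]
grip_width: 0.0929
grasp_force: 0.0
```

```bash
python3 -c "
from h import *
to(.5155,.0318,.2)"
```

```text
t7.83 pos [0.5953 0.3267 0.204 ] shift cm [ 10.03 -28.86   0.36] twist 0.002 grip 0.0929 0.0 F [0.2 0.3 0.6]
```

carry_out --increments "0.6 -1.6 0 0;1 -2.9 0 0;1 -2.9 0 0;1 -2.9 0 0;1 -2.9 0 0;1 -2.9 0 0;1 -2.9 0 0;1 -2.9 0 0"

```text
t: 8.5
eef_pos: [0.5341, 0.1016, 0.2021]
eef_rot: [3.141, 0.001, -3.071]
force: [-0.9, -0.3, -0.2]
grip_width: 0.0925
grasp_force: 0.0
```

carry_out --increments "1 -2.9 0 0;1 -2.9 0 0;0.4 -1.1 0 0;0 0 0 0;0 0 0 0;0 0 0 0"

```text
t: 9.0
eef_pos: [0.5159, 0.0331, 0.2012]
eef_rot: [3.141, 0.0, -3.071]
force: [0.2, 0.8, 0.3]
grip_width: 0.0933
grasp_force: 0.0
```

```bash
python3 - <<'E'
from h import *
to(.5155,.0318,.116)
c=vision.read_camera("wrist"); Q=cloud(c)
for ctr,h in (((.5852,-.0294),.155),((.5158,.032),.135)):
    q=Q[(Q[...,2]>h-.004)&(Q[...,2]<h+.006)]
    p=q[np.hypot(*(q[:,:2]-ctr).T)<.045]
    if len(p)>20: print(ctr,len(p),(p.min(0)+p.max(0))/2,p.max(0)-p.min(0))
E
```

```text
t9.00 pos [0.5159 0.0331 0.2012] shift cm [ 0.05 -0.13  8.52] twist 0.002 grip 0.0933 0.0 F [0.2 0.8 0.3]
(0.5852, -0.0294) 1181 [ 0.5845529  -0.02585515  0.15336613] [0.06088101 0.05165222 0.00471996]
(0.5158, 0.032) 1978 [0.51329112 0.03071451 0.13340731] [0.0539153  0.05305245 0.00481185]
```

carry_out --increments "0.1 -0.15 2.5 0;0 0 2.5 0;0 0 2 0;0 0 1.2 0;0 0 0.6 0;0 0 0 0;0 0 0 0;0 0 0 0"

```text
t: 9.72
eef_pos: [0.5153, 0.0309, 0.1141]
eef_rot: [-3.142, 0.002, -3.071]
force: [-0.5, 1.2, 0.3]
grip_width: 0.0931
grasp_force: 0.0
```

carry_out --increments "0 0 0 0;0 0 0 0;0 0 0 0;0 0 0 0;0 0 0 0;0 0 0 0;0 0 0 0;0 0 0 0" --claw 4.2

```text
t: 10.38
eef_pos: [0.5147, 0.0306, 0.1128]
eef_rot: [-3.141, 0.0, -3.071]
force: [-0.1, -2.3, 0.1]
grip_width: 0.0539
grasp_force: 30.0
```

```bash
python3 -c "
from h import *
to(.505,.32,.155)"
```

```text
t10.38 pos [0.5147 0.0306 0.1128] shift cm [-1.06 28.94 -4.23] twist 0.002 grip 0.0539 30.0 F [-0.1 -2.3  0.1]
```

carry_out --increments "0 0 -0.5 0;0 0 -1.5 0;0 0 -1.5 0;0 1 -0.7 0;-0.1 2.2 0 0;-0.1 2.4 0 0;-0.1 2.4 0 0;-0.1 2.4 0 0"

```text
t: 11.05
eef_pos: [0.5107, 0.1363, 0.1542]
eef_rot: [3.141, -0.001, -3.072]
force: [0.7, 0.1, -7.2]
grip_width: 0.054
grasp_force: 30.0
```

carry_out --increments "-0.1 2.4 0 0;-0.1 2.4 0 0;-0.1 2.4 0 0;-0.1 2.4 0 0;-0.1 2.4 0 0;-0.1 2.4 0 0;-0.1 2.2 0 0;-0.05 1.3 0 0"

```text
t: 11.72
eef_pos: [0.5053, 0.3162, 0.1539]
eef_rot: [3.141, -0.002, -3.07]
force: [-0.4, 0.1, -7.7]
grip_width: 0.0539
grasp_force: 30.0
```

carry_out --increments "0 0.6 0 0;0 0 0 0;0 0 0 0;0 0 0 0"

```text
t: 12.05
eef_pos: [0.5059, 0.319, 0.1546]
eef_rot: [-3.141, -0.0, -3.072]
force: [-0.2, -0.8, -7.5]
grip_width: 0.0534
grasp_force: 30.0
```

```bash
python3 -c "
from h import *
to(.505,.32,.1128)"
```

```text
t12.05 pos [0.5059 0.319  0.1546] shift cm [0.08 0.11 4.18] twist 0.001 grip 0.0534 30.0 F [-0.2 -0.8 -7.5]
```

carry_out --increments "0.05 0.1 1.5 0;0 0 1.5 0;0 0 0.7 0;0 0 0.3 0;0 0 0.1 0;0 0 0.06 0;0 0 0.05 0;0 0 0 0"

```text
t: 12.72
eef_pos: [0.5054, 0.3209, 0.113]
eef_rot: [3.141, 0.001, -3.071]
force: [0.5, -0.1, -8.2]
grip_width: 0.054
grasp_force: 30.0
```

```bash
python3 -c "
from h import *
to(.505,.32,.1128)"
```

```text
t12.72 pos [0.5054 0.3209 0.113 ] shift cm [ 0.05 -0.08  0.02] twist 0.002 grip 0.054 30.0 F [ 0.5 -0.1 -8.2]
```

carry_out --increments "0 0 0.05 0;0 0 0.05 0;0 0 0.03 0;0 0 0 0"

```text
t: 13.05
eef_pos: [0.5057, 0.3209, 0.1128]
eef_rot: [3.141, 0.002, -3.071]
force: [-2.4, -3.1, 5.8]
grip_width: 0.0538
grasp_force: 30.0
```

carry_out --increments "0 0 0 0;0 0 0 0;0 0 0 0;0 0 0 0;0 0 -1.5 0;0 0 -2.5 0;0 0 -2.5 0;0 0 -2.7 0" --claw 9.3

```text
t: 13.72
eef_pos: [0.505, 0.3207, 0.204]
eef_rot: [-3.141, -0.001, -3.071]
force: [1.0, -0.5, 0.2]
grip_width: 0.0926
grasp_force: 0.0
```

carry_out --increments "-0.3 -1.5 0 0;-0.4 -2.9 0 0;-0.4 -2.9 0 0;-0.4 -2.9 0 0;-0.4 -2.9 0 0;-0.4 -2.9 0 0;-0.4 -2.9 0 0;-0.4 -2.9 0 0"

```text
t: 14.38
eef_pos: [0.5515, 0.1039, 0.2031]
eef_rot: [3.142, 0.0, -3.071]
force: [0.6, 0.0, 0.3]
grip_width: 0.093
grasp_force: 0.0
```

carry_out --increments "-0.4 -2.9 0 0;-0.4 -2.9 0 0;-0.4 -2.9 0 0;-0.4 -2.9 0 0;-0.2 -1 0 0;0 0 0 0;0 0 0 0;0 0 0 0"

```text
t: 15.05
eef_pos: [0.5781, -0.018, 0.2032]
eef_rot: [3.141, -0.0, -3.071]
force: [0.1, 0.8, -0.2]
grip_width: 0.0927
grasp_force: 0.0
```

```bash
python3 - <<'E'
from h import *
to(.585,-.0296,.116)
c=vision.read_camera("wrist"); Q=cloud(c)
for ctr,h in (((.5852,-.0294),.155),((.5806,.0358),.051)):
    q=Q[(Q[...,2]>h-.006)&(Q[...,2]<h+.006)]
    p=q[np.hypot(*(q[:,:2]-ctr).T)<.045]
    if len(p)>20: print(ctr,len(p),(p.min(0)+p.max(0))/2,p.max(0)-p.min(0))
E
```

```text
t15.05 pos [ 0.5781 -0.018   0.2032] shift cm [-0.61 -1.2   8.72] twist 0.002 grip 0.0927 0.0 F [ 0.1  0.8 -0.2]
(0.5852, -0.0294) 3651 [ 0.58405377 -0.03070835  0.15259633] [0.06194349 0.06118063 0.00717802]
(0.5806, 0.0358) 3267 [0.57920346 0.02731669 0.05038574] [0.05123932 0.06720054 0.01072865]
```

carry_out --increments "-0.3 -0.6 0 0;-0.3 -0.6 0 0;0 0 0 0;0 0 2.5 0;0 0 2.5 0;0 0 2 0;0 0 1 0;0 0 0.5 0"

```text
t: 15.77
eef_pos: [0.5847, -0.0304, 0.1168]
eef_rot: [3.141, -0.002, -3.071]
force: [-0.2, 0.1, 0.2]
grip_width: 0.0929
grasp_force: 0.0
```

carry_out --increments "0 0 0 0;0 0 0 0"

```text
t: 15.93
eef_pos: [0.5856, -0.0305, 0.1194]
eef_rot: [-3.141, 0.001, -3.071]
force: [0.8, -0.0, -0.3]
grip_width: 0.0931
grasp_force: 0.0
```

```bash
python3 -c "
from h import *
to(.5848,-.03,.118)"
```

```text
t15.93 pos [ 0.5856 -0.0305  0.1194] shift cm [0.07 0.06 0.14] twist 0.002 grip 0.0931 0.0 F [ 0.8 -0.  -0.3]
```

carry_out --increments "0.07 0.05 0 0;0 0 0 0;0 0 0 0;0 0 0 0;0 0 0 0;0 0 0 0;0 0 0 0;0 0 0 0" --claw 4.8

```text
t: 16.6
eef_pos: [0.5845, -0.0301, 0.1185]
eef_rot: [-3.142, 0.0, -3.071]
force: [-0.1, -1.3, 1.4]
grip_width: 0.0595
grasp_force: 29.9
```

carry_out --increments "0 0 -0.5 0;0 0 -1.5 0;0 0 -2 0;0 0 -2 0;0 0 -1.2 0;0 0 0 0;0 0 0 0;0 0 0 0"

```text
t: 17.27
eef_pos: [0.584, -0.03, 0.1889]
eef_rot: [3.141, -0.002, -3.071]
force: [0.7, -0.1, -4.0]
grip_width: 0.0594
grasp_force: 29.9
```

```bash
python3 -c "
from h import *
to(.415,.314,.19)"
```

```text
t17.27 pos [ 0.584  -0.03    0.1889] shift cm [14.44 35.5  -0.07] twist 0.002 grip 0.0594 29.9 F [ 0.7 -0.1 -4. ]
```

carry_out --increments "0.5 1.2 0 0;0.8 2 0 0;1 2.4 0 0;1 2.4 0 0;1 2.4 0 0;1 2.4 0 0;1 2.4 0 0;1 2.4 0 0"

```text
t: 17.93
eef_pos: [0.4977, 0.1418, 0.1892]
eef_rot: [-3.142, -0.001, -3.071]
force: [0.9, 0.4, -2.9]
grip_width: 0.0592
grasp_force: 29.9
```

carry_out --increments "1 2.4 0 0;1 2.4 0 0;1 2.4 0 0;1 2.4 0 0;1 2.4 0 0;1 2.4 0 0;0.7 1.9 0 0;0.4 1.2 0 0"

```text
t: 18.6
eef_pos: [0.4144, 0.3116, 0.1893]
eef_rot: [-3.141, -0.001, -3.07]
force: [1.0, -0.2, -3.5]
grip_width: 0.0593
grasp_force: 29.9
```

carry_out --increments "0 0.4 0 0;0 0 0 0;0 0 0 0;0 0 0 0"

```text
t: 18.93
eef_pos: [0.4162, 0.3132, 0.1901]
eef_rot: [-3.141, -0.0, -3.072]
force: [0.5, -0.4, -4.6]
grip_width: 0.0598
grasp_force: 29.9
```

```bash
python3 -c "
from h import *
to(.415,.314,.1185)"
```

```text
t18.93 pos [0.4162 0.3132 0.1901] shift cm [0.11 0.09 7.16] twist 0.001 grip 0.0598 29.9 F [ 0.5 -0.4 -4.6]
```

carry_out --increments "0.1 0.1 1.5 0;0 0 2 0;0 0 2 0;0 0 1 0;0 0 0.4 0;0 0 0.15 0;0 0 0.05 0;0 0 0 0"

```text
t: 19.6
eef_pos: [0.4152, 0.315, 0.1203]
eef_rot: [3.141, 0.001, -3.072]
force: [-0.2, -0.0, -2.9]
grip_width: 0.0592
grasp_force: 29.9
```

carry_out --increments "0 0 0.04 0;0 0 0.04 0;0 0 0 0"

```text
t: 19.85
eef_pos: [0.4149, 0.315, 0.1189]
eef_rot: [3.141, 0.0, -3.071]
force: [0.3, 0.7, -3.0]
grip_width: 0.0592
grasp_force: 29.9
```

carry_out --increments "0 0 0.05 0;0 0 0.04 0;0 0 0 0;0 0 0 0"

```text
t: 20.18
eef_pos: [0.4151, 0.315, 0.1185]
eef_rot: [3.141, 0.001, -3.071]
force: [-1.9, -2.7, 5.9]
grip_width: 0.0595
grasp_force: 29.9
```

carry_out --increments "0 0 0 0;0 0 0 0;0 0 0 0;0 0 0 0;0 0 -1.5 0;0 0 -2.5 0;0 0 -2.5 0;0 0 -2 0" --claw 9.3

```text
t: 20.85
eef_pos: [0.4148, 0.315, 0.2044]
eef_rot: [3.141, 0.001, -3.071]
force: [0.1, 1.2, -0.0]
grip_width: 0.093
grasp_force: 0.0
```

carry_out --increments "-0.7 -1.5 0 0;-1.4 -2.8 0 0;-1.4 -2.8 0 0;-1.4 -2.8 0 0;-1.4 -2.8 0 0;-1.4 -2.8 0 0;-1.4 -2.8 0 0;-1.4 -2.8 0 0"

```text
t: 21.52
eef_pos: [0.5349, 0.1103, 0.2027]
eef_rot: [3.142, 0.0, -3.071]
force: [0.3, -0.2, 0.6]
grip_width: 0.093
grasp_force: 0.0
```

carry_out --increments "-1.4 -2.8 0 0;-1.3 -2.5 0 0;-0.8 -1.4 0 0;0 0 0 0;0 0 0 0;0 0 0 0"

```text
t: 22.02
eef_pos: [0.5736, 0.0482, 0.2026]
eef_rot: [3.141, -0.0, -3.071]
force: [-0.0, 0.7, -0.1]
grip_width: 0.093
grasp_force: 0.0
```

```bash
python3 - <<'E'
from h import *
to(.5801,.0353,.032)
for n in("wrist","side","scene"):
    c=vision.read_camera(n); Q=cloud(c)
    if n!="scene": save(c["image"],n+"2")
    for nm,ctr,h in (("pis",(.5801,.0353),.051),("cpl",(.639,.051),.029)):
        q=Q[(Q[...,2]>h-.006)&(Q[...,2]<h+.006)]
        p=q[np.hypot(*(q[:,:2]-ctr).T)<(.036 if nm=="pis" else .025)]
        if len(p)>5: print(n,nm,len(p),(p.min(0)+p.max(0))/2,p.max(0)-p.min(0))
E
```

```text
t22.02 pos [0.5736 0.0482 0.2026] shift cm [-0.56 -1.34 17.05] twist 0.002 grip 0.093 0.0 F [-0.   0.7 -0.1]
wrist pis 3255 [0.57916862 0.03534261 0.04886635] [0.05097874 0.05099539 0.00762852]
wrist cpl 669 [0.63595645 0.05172815 0.02690149] [0.02663777 0.02543559 0.00741153]
side pis 423 [0.57859382 0.0353194  0.05094684] [0.05295859 0.05099898 0.011871  ]
side cpl 113 [0.63695373 0.05290025 0.02854148] [0.02694643 0.02696845 0.01095461]
scene pis 401 [0.58125655 0.03566267 0.04971507] [0.04974003 0.05137139 0.00915497]
scene cpl 125 [0.63854789 0.0520345  0.02740257] [0.02534437 0.02688658 0.00789926]
```

View pics/side2.png

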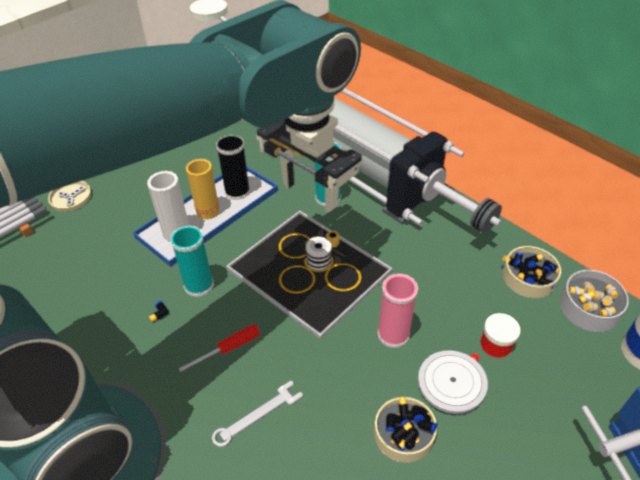

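The side view shows all three tubes upright in the drip tray (165,205), (203,190), (233,167). The piston is alone at (318,252), with the coupling at (333,238). Next I descend on the piston.

carry_out --increments "-0.3 -0.7 1 0;-0.26 -0.6 2 0;0 0 2.5 0;0 0 2.5 0;0 0 2.5 0;0 0 2.5 0;0 0 1.5 0;0 0 0 0" --claw 8.5

```text
t: 22.83
eef_pos: [0.5785, 0.0348, 0.0534]
eef_rot: [3.141, -0.005, -3.071]
force: [-0.5, 0.0, -0.8]
grip_width: 0.0851
grasp_force: 0.0
```

carry_out --increments "0 0 0.8 0;0 0 0.5 0;0 0 0.2 0;0 0 0 0;0 0 0 0"

```text
t: 23.25
eef_pos: [0.5807, 0.0348, 0.0433]
eef_rot: [-3.142, 0.001, -3.071]
force: [0.2, 0.0, 0.1]
grip_width: 0.085
grasp_force: 0.0
```

```bash
python3 -c "
from h import *
to(.5799,.0354,.042)"
```

```text
t23.25 pos [0.5807 0.0348 0.0433] shift cm [0.08 0.06 0.13] twist 0.002 grip 0.085 0.0 F [0.2 0.  0.1]
```

carry_out --increments "0.08 0.06 0.1 0;0 0 0 0;0 0 0 0;0 0 0 0;0 0 0 0;0 0 0 0;0 0 0 0;0 0 0 0" --claw 4.0

```text
t: 23.92
eef_pos: [0.5797, 0.0354, 0.0418]
eef_rot: [-3.142, 0.0, -3.071]
force: [-0.5, -1.0, 1.4]
grip_width: 0.0514
grasp_force: 30.0
```

carry_out --increments "0 0 -0.5 0;0 0 -1.5 0;0 0 -2.5 0;0 0 -2.5 0;0 0 -2.5 0;0 0 -2.5 0;0 0 -2.5 0;0 0 0 0"

```text
t: 24.58
eef_pos: [0.5809, 0.0354, 0.1922]
eef_rot: [-3.141, 0.006, -3.071]
force: [0.5, 0.3, -1.2]
grip_width: 0.0517
grasp_force: 30.0
```

```bash
python3 -c "
from h import *
to(.545,-.3385,.18)"
```

```text
t24.58 pos [0.5809 0.0354 0.1922] shift cm [  6.21 -37.05   1.2 ] twist 0.002 grip 0.0517 30.0 F [ 0.5  0.3 -1.2]
```

carry_out --increments "0 0 -1.5 0;0.2 -1.2 -1.5 0;0.4 -2.3 0 0;0.45 -2.6 0 0;0.45 -2.6 0 0;0.45 -2.6 0 0;0.45 -2.6 0 0;0.45 -2.6 0 0"

```text
t: 25.25
eef_pos: [0.562, -0.133, 0.2167]
eef_rot: [3.141, -0.001, -3.072]
force: [0.2, 0.1, -2.1]
grip_width: 0.0517
grasp_force: 30.0
```

carry_out --increments "0.45 -2.6 0 0;0.45 -2.6 0 0;0.45 -2.6 0 0;0.45 -2.6 0 0;0.45 -2.6 0 0;0.45 -2.6 0 0;0.4 -2.5 0 0;0.3 -1.7 0 0"

```text
t: 25.92
eef_pos: [0.5418, -0.3335, 0.2165]
eef_rot: [3.141, -0.001, -3.072]
force: [-0.0, 0.5, -2.2]
grip_width: 0.0511
grasp_force: 30.0
```

carry_out --increments "0.2 -0.8 0 0;0 0 0 0;0 0 0 0;0 0 0 0"

```text
t: 26.25
eef_pos: [0.5415, -0.3382, 0.2167]
eef_rot: [3.141, -0.0, -3.071]
force: [-0.4, 0.4, -1.3]
grip_width: 0.0518
grasp_force: 30.0
```

```bash
python3 - <<'E'
from h import *
to(.545,-.3385,.0588)
c=vision.read_camera("wrist"); Q=cloud(c); save(c["image"],"w3")
hsv=cv2.cvtColor(c["image"],cv2.COLOR_RGB2HSV)
z=Q[...,2]; k=(z>.018)&(z<.026)&(np.hypot(Q[...,0]-.545,Q[...,1]+.3385)<.075)&(hsv[...,1]<60)
q=Q[k]; print(k.sum(),q.min(0),q.max(0),(q.min(0)+q.max(0))/2)
E
```

```text
t26.25 pos [ 0.5415 -0.3382  0.2167] shift cm [-0.35 -0.06 15.79] twist 0.002 grip 0.0518 30.0 F [-0.4  0.4 -1.3]
10595 [ 0.48288298 -0.39800191  0.01859541] [ 0.5858729  -0.27823512  0.02426415] [ 0.53437794 -0.33811851  0.02142978]
```

View pics/w3.png

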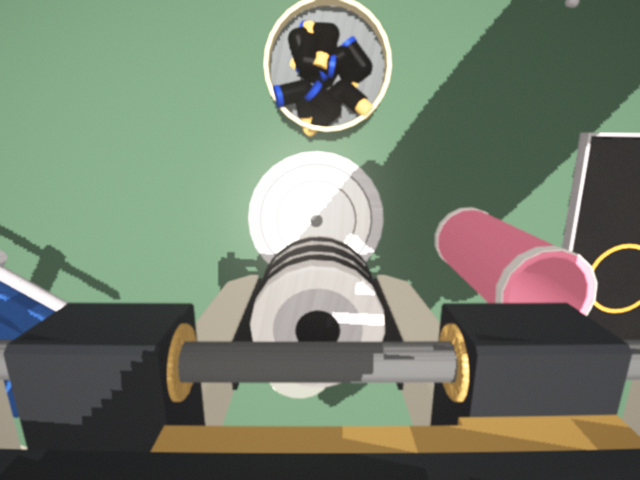

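The wrist view shows the turntable's centre dot at (317,221), with the tin above at (328,65) and the pink tube at right. The piston is held straight.

```bash
python3 - <<'E'
from h import *
c=vision.read_camera("wrist"); Q=cloud(c); g=cv2.cvtColor(c["image"],cv2.COLOR_RGB2GRAY)
v,u=np.mgrid[210:232,305:330]; w=np.clip(130-g[210:232,305:330].astype(float),0,None)
print("wrist dot",(w*u).sum()/w.sum(),(w*v).sum()/w.sum(), (Q[210:232,305:330]*w[...,None]).sum((0,1))/w.sum())
Q=np.load("side_P.npy"); g=cv2.cvtColor(np.load("side_I.npy"),cv2.COLOR_RGB2GRAY)
sl=(slice(374,387),slice(446,461)); w=np.clip(130-g[sl].astype(float),0,None)
print("side dot",(Q[sl]*w[...,None]).sum((0,1))/w.sum(), w.sum())
E
```

```text
wrist dot 317.17692307692306 221.58461538461538 [nan nan nan]
side dot [ 0.54518456 -0.33722409  0.02304422] 210.0
```

carry_out --increments "-0.2 0 1 0;-0.15 0 2.5 0;0 0 2.5 0;0 0 2.5 0;0 0 2.5 0;0 0 2 0;0 0 1 0;0 0 0.5 0"

```text
t: 27.02
eef_pos: [0.5443, -0.3381, 0.0696]
eef_rot: [3.14, -0.002, -3.071]
force: [0.0, -0.7, -2.0]
grip_width: 0.0516
grasp_force: 30.0
```

carry_out --increments "0 0 0.5 0;0 0 0.3 0;0 0 0.2 0;0 0 0 0;0 0 0 0"

```text
t: 27.43
eef_pos: [0.545, -0.3391, 0.0623]
eef_rot: [-3.141, 0.001, -3.071]
force: [0.4, -0.4, -2.0]
grip_width: 0.0512
grasp_force: 30.0
```

```bash
python3 -c "
from h import *
to(.545,-.338,.0588)"
```

```text
t27.43 pos [ 0.545  -0.3391  0.0623] shift cm [-0.01  0.11  0.35] twist 0.002 grip 0.0512 30.0 F [ 0.4 -0.4 -2. ]
```

carry_out --increments "0 0.1 0.15 0;0 0 0.1 0;0 0 0.05 0;0 0 0 0"

```text
t: 27.77
eef_pos: [0.5447, -0.338, 0.0588]
eef_rot: [-3.141, 0.0, -3.071]
force: [0.0, 0.5, 0.4]
grip_width: 0.0519
grasp_force: 30.0
```

carry_out --increments "0 0 0.04 0;0 0 0.04 0;0 0 0 0;0 0 0 0"

```text
t: 28.1
eef_pos: [0.5448, -0.338, 0.0587]
eef_rot: [-3.141, 0.0, -3.071]
force: [-4.4, 3.0, 7.5]
grip_width: 0.0517
grasp_force: 30.0
```

carry_out --increments "0 0 0 0;0 0 0 0;0 0 0 0;0 0 0 0;0 0 -1 0;0 0 -2 0;0 0 -2.5 0;0 0 -2.5 0" --claw 8

```text
t: 28.77
eef_pos: [0.5445, -0.3379, 0.1392]
eef_rot: [3.141, -0.0, -3.071]
force: [-0.1, 0.3, 0.1]
grip_width: 0.0799
grasp_force: 0.0
```

carry_out --increments "0 0 -2.5 0;0 0 -2.5 0;0 0 -2 0;0 0 0 0;0 0 0 0"

```text
t: 29.18
eef_pos: [0.545, -0.3382, 0.2096]
eef_rot: [-3.14, 0.002, -3.071]
force: [0.1, -0.0, -0.6]
grip_width: 0.0802
grasp_force: 0.0
```

```bash
python3 - <<'E'
from h import *
to(.415,.315,.205)
for n in ("wrist","side"):
    c=vision.read_camera(n); Q=cloud(c)
    q=Q[(abs(Q[...,2]-.068)<.007)&(np.hypot(Q[...,0]-.545,Q[...,1]+.338)<.04)]
    print(n,len(q),(q.min(0)+q.max(0))/2,q.max(0)-q.min(0))
    if n=="wrist": save(c["image"],"w4")
E
```

```text
t29.18 pos [ 0.545  -0.3382  0.2096] shift cm [ 8.39 66.07  0.34] twist 0.002 grip 0.0802 0.0 F [ 0.1 -0.  -0.6]
wrist 3527 [ 0.54390739 -0.33679233  0.06555494] [0.05116393 0.05173648 0.00898167]
side 712 [ 0.54491751 -0.33618467  0.06724319] [0.05275213 0.05161709 0.01236081]
```

View pics/w4.png

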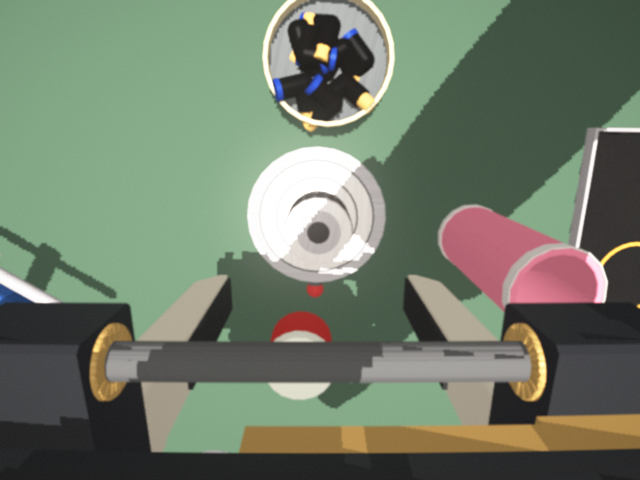

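The piston stands centred on the turntable (316,225). The tin and the grease pot look untouched. Now back to the aluminium tube.

carry_out --increments "0.2 1.8 0 0;0.4 3.2 0 0;0.45 3.5 0 0;0.45 3.5 0 0;0.45 3.5 0 0;0.45 3.5 0 0;0.45 3.5 0 0;0.45 3.5 0 0" --claw 9.3

```text
t: 29.95
eef_pos: [0.4925, -0.0794, 0.2066]
eef_rot: [3.141, -0.002, -3.072]
force: [1.0, 0.3, -0.6]
grip_width: 0.0926
grasp_force: 0.0
```

carry_out --increments "0.45 3.5 0 0;0.45 3.5 0 0;0.45 3.5 0 0;0.45 3.5 0 0;0.45 3.5 0 0;0.45 3.5 0 0;0.45 3.5 0 0;0.45 3.5 0 0"

```text
t: 30.62
eef_pos: [0.4369, 0.1973, 0.2068]
eef_rot: [-3.141, -0.001, -3.071]
force: [0.9, -0.1, 0.6]
grip_width: 0.0927
grasp_force: 0.0
```

carry_out --increments "0.45 3.5 0 0;0.45 3.5 0 0;0.4 3 0 0;0.2 1.8 0 0;0 0 0 0;0 0 0 0;0 0 0 0"

```text
t: 31.2
eef_pos: [0.4146, 0.312, 0.207]
eef_rot: [-3.141, -0.001, -3.071]
force: [-0.1, -0.1, 0.7]
grip_width: 0.0933
grasp_force: 0.0
```

```bash
python3 - <<'E'
from h import *
to(.415,.315,.12)
c=vision.read_camera("wrist"); Q=cloud(c)
q=Q[(abs(Q[...,2]-.154)<.006)&(np.hypot(Q[...,0]-.415,Q[...,1]-.315)<.045)]
print(len(q),(q.min(0)+q.max(0))/2,q.max(0)-q.min(0))
E
```

```text
t31.20 pos [0.4146 0.312  0.207 ] shift cm [-0.07  0.31  8.7 ] twist 0.002 grip 0.0933 0.0 F [-0.1 -0.1  0.7]
3665 [0.41447383 0.31532341 0.15216181] [0.06202637 0.06090577 0.00830096]
```

carry_out --increments "-0.05 0.3 1.5 0;0 0 2.5 0;0 0 2.5 0;0 0 1.5 0;0 0 0.6 0;0 0 0.1 0;0 0 0 0;0 0 0 0"

```text
t: 31.92
eef_pos: [0.4156, 0.3155, 0.1222]
eef_rot: [3.141, 0.001, -3.072]
force: [-0.0, -0.6, 0.3]
grip_width: 0.0929
grasp_force: 0.0
```

carry_out --increments "0 0 0.1 0;0 0 0 0;0 0 0 0;0 0 0 0;0 0 0 0;0 0 0 0;0 0 0 0;0 0 0 0" --claw 4.8

```text
t: 32.58
eef_pos: [0.415, 0.3156, 0.1199]
eef_rot: [3.142, 0.0, -3.071]
force: [0.3, 0.2, -0.1]
grip_width: 0.0593
grasp_force: 29.9
```

carry_out --increments "0 0 -0.5 0;0 0 -1.5 0;0 0 -1.5 0;0 0 -1 0;0 0 0 0;0 0 0 0"

```text
t: 33.08
eef_pos: [0.4151, 0.3156, 0.1649]
eef_rot: [3.141, 0.0, -3.071]
force: [0.5, -0.1, -3.4]
grip_width: 0.0594
grasp_force: 29.9
```

```bash
python3 -c "
from h import *
to(.5847,-.0302,.1185)"
```

```text
t33.08 pos [0.4151 0.3156 0.1649] shift cm [-14.49 -35.68   4.63] twist 0.002 grip 0.0594 29.9 F [ 0.5 -0.1 -3.4]
```

carry_out --increments "-0.5 -1.2 0 0;-0.8 -2 0 0;-1 -2.4 0 0;-1 -2.4 0 0;-1 -2.4 0 0;-1 -2.4 0 0;-1 -2.4 0 0;-1 -2.4 0 0"

```text
t: 33.75
eef_pos: [0.5003, 0.1431, 0.1638]
eef_rot: [-3.141, -0.001, -3.072]
force: [-0.3, 0.1, -3.5]
grip_width: 0.0592
grasp_force: 29.9
```

carry_out --increments "-1 -2.4 0 0;-1 -2.4 0 0;-1 -2.4 0 0;-1 -2.4 0 0;-1 -2.4 0 0;-1 -2.4 0 0;-0.7 -2 0 0;-0.5 -1.3 0 0"

```text
t: 34.42
eef_pos: [0.5845, -0.0289, 0.1636]
eef_rot: [-3.141, -0.002, -3.073]
force: [-0.5, -0.8, -4.0]
grip_width: 0.0593
grasp_force: 29.9
```

carry_out --increments "0 -0.4 0 0;0 0 0 0;0 0 0 0;0 0 0 0"

```text
t: 34.75
eef_pos: [0.5844, -0.0296, 0.1648]
eef_rot: [3.141, -0.0, -3.071]
force: [-0.5, 0.7, -3.1]
grip_width: 0.0594
grasp_force: 29.9
```

```bash
python3 -c "
from h import *
to(.5847,-.0302,.1199)"
```

```text
t34.75 pos [ 0.5844 -0.0296  0.1648] shift cm [-0.03 -0.06  4.49] twist 0.003 grip 0.0594 29.9 F [-0.5  0.7 -3.1]
```

carry_out --increments "-0.03 -0.06 1.5 0;0 0 1.5 0;0 0 0.9 0;0 0 0.3 0;0 0 0.1 0;0 0 0.05 0;0 0 0 0;0 0 0 0"

```text
t: 35.42
eef_pos: [0.5854, -0.031, 0.1221]
eef_rot: [-3.141, 0.001, -3.071]
force: [-0.7, -0.5, -2.2]
grip_width: 0.059
grasp_force: 29.9
```

carry_out --increments "0 0 0.05 0;0 0 0.05 0;0 0 0 0;0 0 0 0"

```text
t: 35.75
eef_pos: [0.5851, -0.031, 0.1204]
eef_rot: [3.142, 0.0, -3.071]
force: [-0.4, -0.1, -2.2]
grip_width: 0.0597
grasp_force: 29.9
```

carry_out --increments "0.03 0.08 0.05 0;0 0 0.05 0;0 0 0.04 0;0 0 0 0;0 0 0 0"

```text
t: 36.17
eef_pos: [0.585, -0.0303, 0.1198]
eef_rot: [-3.141, 0.001, -3.071]
force: [-1.5, -1.8, 5.6]
grip_width: 0.0593
grasp_force: 29.9
```

carry_out --increments "0 0 0 0;0 0 0 0;0 0 0 0;0 0 0 0;0 0 -1.5 0;0 0 -2.5 0;0 0 -2.5 0;0 0 -2 0" --claw 9.3

```text
t: 36.83
eef_pos: [0.5848, -0.0302, 0.2057]
eef_rot: [-3.142, 0.001, -3.071]
force: [0.6, -0.2, 0.1]
grip_width: 0.093
grasp_force: 0.0
```

carry_out --increments "0.2 1.5 0 0;0.45 3 0 0;0.45 3 0 0;0.45 3 0 0;0.45 3 0 0;0.45 3 0 0;0.45 3 0 0;0.45 3 0 0"

```text
t: 37.5
eef_pos: [0.5347, 0.1936, 0.2035]
eef_rot: [3.142, -0.0, -3.071]
force: [0.8, -0.7, 1.1]
grip_width: 0.0933
grasp_force: 0.0
```

carry_out --increments "0.45 3 0 0;0.45 3 0 0;0.45 3 0 0;0.45 3 0 0;0.25 1.8 0 0;0 0 0 0;0 0 0 0;0 0 0 0"

```text
t: 38.17
eef_pos: [0.5053, 0.3277, 0.2036]
eef_rot: [-3.141, -0.0, -3.071]
force: [-0.0, 0.4, -0.6]
grip_width: 0.0933
grasp_force: 0.0
```

```bash
python3 - <<'E'
from h import *
to(.5054,.321,.1135)
c=vision.read_camera("wrist"); Q=cloud(c)
q=Q[(abs(Q[...,2]-.134)<.006)&(np.hypot(Q[...,0]-.505,Q[...,1]-.321)<.045)]
print(len(q),(q.min(0)+q.max(0))/2,q.max(0)-q.min(0))
E
```

```text
t38.17 pos [0.5053 0.3277 0.2036] shift cm [ 0.03 -0.67  9.01] twist 0.002 grip 0.0933 0.0 F [-0.   0.4 -0.6]
2200 [0.50402712 0.32143216 0.13198115] [0.05376996 0.0529272  0.00791097]
```

carry_out --increments "0.03 -0.65 1 0;0 0 2.5 0;0 0 2.5 0;0 0 1.7 0;0 0 0.9 0;0 0 0.4 0;0 0 0 0;0 0 0 0"

```text
t: 38.88
eef_pos: [0.5059, 0.3215, 0.1148]
eef_rot: [3.141, 0.001, -3.072]
force: [-0.0, -0.4, -0.0]
grip_width: 0.0935
grasp_force: 0.0
```

carry_out --increments "0 0 0 0;0 0 0 0;0 0 0 0;0 0 0 0;0 0 0 0;0 0 0 0;0 0 0 0;0 0 0 0" --claw 4.2

```text
t: 39.55
eef_pos: [0.5056, 0.3215, 0.114]
eef_rot: [-3.141, 0.0, -3.071]
force: [-0.0, -2.7, 2.1]
grip_width: 0.0538
grasp_force: 30.0
```

carry_out --increments "0 0 -0.5 0;0 0 -1.5 0;0 0 -1.5 0;0 0 -0.7 0;0 0 0 0;0 0 0 0"

```text
t: 40.05
eef_pos: [0.5054, 0.3215, 0.1554]
eef_rot: [-3.141, -0.0, -3.071]
force: [0.6, -0.5, -9.5]
grip_width: 0.0536
grasp_force: 30.0
```

```bash
python3 -c "
from h import *
to(.5147,.0306,.1128)"
```

```text
t40.05 pos [0.5054 0.3215 0.1554] shift cm [  1.11 -29.09   4.26] twist 0.002 grip 0.0536 30.0 F [ 0.6 -0.5 -9.5]
```

carry_out --increments "0 -1 0 0;0.1 -2 0 0;0.1 -2.4 0 0;0.1 -2.4 0 0;0.1 -2.4 0 0;0.1 -2.4 0 0;0.1 -2.4 0 0;0.1 -2.4 0 0"

```text
t: 40.72
eef_pos: [0.5101, 0.1459, 0.1548]
eef_rot: [-3.141, -0.001, -3.071]
force: [0.0, -1.0, -8.2]
grip_width: 0.0537
grasp_force: 30.0
```

carry_out --increments "0.1 -2.4 0 0;0.1 -2.4 0 0;0.1 -2.4 0 0;0.1 -2.4 0 0;0.1 -1.6 0 0;0 -0.8 0 0;0 0 0 0;0 0 0 0"

```text
t: 41.38
eef_pos: [0.5139, 0.0274, 0.1554]
eef_rot: [3.141, -0.001, -3.072]
force: [-1.2, 0.3, -8.3]
grip_width: 0.0536
grasp_force: 30.0
```

```bash
python3 -c "
from h import *
to(.5147,.0306,.114)"
```

```text
t41.38 pos [0.5139 0.0274 0.1554] shift cm [-0.1   0.31  4.14] twist 0.001 grip 0.0536 30.0 F [-1.2  0.3 -8.3]
```

carry_out --increments "-0.05 0.3 1.5 0;0 0 1.5 0;0 0 0.7 0;0 0 0.25 0;0 0 0.05 0;0 0 0 0;0 0 0 0;0 0 0 0"

```text
t: 42.05
eef_pos: [0.5148, 0.0306, 0.1167]
eef_rot: [-3.142, 0.001, -3.071]
force: [-0.5, 0.1, -8.5]
grip_width: 0.0535
grasp_force: 30.0
```

```bash
python3 -c "
from h import *
to(.5147,.0306,.114)"
```

```text
t42.05 pos [0.5148 0.0306 0.1167] shift cm [0.01 0.   0.27] twist 0.002 grip 0.0535 30.0 F [-0.5  0.1 -8.5]
```

carry_out --increments "0 0 0.1 0;0 0 0.06 0;0 0 0.05 0;0 0 0.04 0;0 0 0 0;0 0 0 0"

```text
t: 42.55
eef_pos: [0.5147, 0.0305, 0.114]
eef_rot: [-3.141, 0.001, -3.071]
force: [-0.4, -2.3, 0.7]
grip_width: 0.0536
grasp_force: 30.0
```

carry_out --increments "0 0 0.03 0;0 0 0 0;0 0 0 0;0 0 0 0;0 0 -1.5 0;0 0 -2.5 0;0 0 -2.5 0;0 0 -2.5 0" --claw 9.3

```text
t: 43.22
eef_pos: [0.5143, 0.0305, 0.2042]
eef_rot: [3.142, -0.0, -3.071]
force: [1.2, 0.7, -0.1]
grip_width: 0.0926
grasp_force: 0.0
```

carry_out --increments "-0.5 1.5 0 0;-1 2.9 0 0;-1 2.9 0 0;-1 2.9 0 0;-1 2.9 0 0;-1 2.9 0 0;-1 2.9 0 0;-1 2.9 0 0"

```text
t: 43.88
eef_pos: [0.5742, 0.2549, 0.2031]
eef_rot: [3.142, 0.0, -3.071]
force: [-0.2, 0.2, 0.6]
grip_width: 0.0932
grasp_force: 0.0
```

carry_out --increments "-1 2.9 0 0;-1 2.9 0 0;-0.6 1.4 0 0;0 0 0 0;0 0 0 0;0 0 0 0"

```text
t: 44.38
eef_pos: [0.5948, 0.3264, 0.203]
eef_rot: [-3.141, -0.0, -3.071]
force: [0.1, -1.1, 0.3]
grip_width: 0.093
grasp_force: 0.0
```

```bash
python3 - <<'E'
from h import *
to(.5953,.3267,.117)
c=vision.read_camera("wrist"); Q=cloud(c)
q=Q[(abs(Q[...,2]-.143)<.006)&(np.hypot(Q[...,0]-.595,Q[...,1]-.326)<.045)]
print(len(q),(q.min(0)+q.max(0))/2,q.max(0)-q.min(0))
E
```

```text
t44.38 pos [0.5948 0.3264 0.203 ] shift cm [-0.06  0.03  8.6 ] twist 0.002 grip 0.093 0.0 F [ 0.1 -1.1  0.3]
3578 [0.59439675 0.32770584 0.14165593] [0.05984039 0.0592509  0.0093111 ]
```

carry_out --increments "-0.05 0.05 1 0;0 0 2.5 0;0 0 2.5 0;0 0 1.5 0;0 0 0.8 0;0 0 0.3 0;0 0 0 0;0 0 0 0"

```text
t: 45.1
eef_pos: [0.5958, 0.3276, 0.1184]
eef_rot: [3.141, 0.001, -3.071]
force: [-0.7, 0.1, -0.7]
grip_width: 0.093
grasp_force: 0.0
```

carry_out --increments "0 0 0 0;0 0 0 0;0 0 0 0;0 0 0 0;0 0 0 0;0 0 0 0;0 0 0 0;0 0 0 0" --claw 4.6

```text
t: 45.77
eef_pos: [0.5954, 0.3274, 0.1172]
eef_rot: [3.142, 0.0, -3.071]
force: [-0.7, -0.2, 0.3]
grip_width: 0.0582
grasp_force: 30.0
```

carry_out --increments "0 0 -0.5 0;0 0 -1.5 0;0 0 -1.5 0;0 0 -0.7 0;0 0 0 0;0 0 0 0"

```text
t: 46.27
eef_pos: [0.5956, 0.3275, 0.16]
eef_rot: [3.141, 0.001, -3.071]
force: [-0.0, -0.6, -2.7]
grip_width: 0.0581
grasp_force: 30.0
```

```bash
python3 -c "
from h import *
to(.5755,.1007,.1164)"
```

```text
t46.27 pos [0.5956 0.3275 0.16  ] shift cm [  3.6  -22.49   4.35] twist 0.002 grip 0.0581 30.0 F [-0.  -0.6 -2.7]
```

carry_out --increments "0.1 -1 0 0;0.3 -2 0 0;0.4 -2.3 0 0;0.4 -2.3 0 0;0.4 -2.3 0 0;0.4 -2.3 0 0;0.4 -2.3 0 0;0.4 -2.3 0 0"

```text
t: 46.93
eef_pos: [0.5785, 0.1561, 0.1583]
eef_rot: [-3.141, -0.001, -3.072]
force: [-0.2, -0.2, -2.5]
grip_width: 0.0585
grasp_force: 30.0
```

carry_out --increments "0.4 -2.3 0 0;0.2 -2 0 0;0.2 -1.4 0 0;0 0 0 0;0 0 0 0;0 0 0 0"

```text
t: 47.43
eef_pos: [0.5752, 0.1008, 0.1589]
eef_rot: [3.141, -0.0, -3.071]
force: [0.5, 0.6, -3.1]
grip_width: 0.058
grasp_force: 30.0
```

```bash
python3 -c "
from h import *
to(.5755,.1007,.1172)"
```

```text
t47.43 pos [0.5752 0.1008 0.1589] shift cm [-0.04 -0.01  4.17] twist 0.002 grip 0.058 30.0 F [ 0.5  0.6 -3.1]
```

carry_out --increments "0 0 1.5 0;0 0 1.4 0;0 0 0.7 0;0 0 0.25 0;0 0 0.1 0;0 0 0 0;0 0 0 0;0 0 0 0"

```text
t: 48.1
eef_pos: [0.5755, 0.1005, 0.1203]
eef_rot: [3.142, 0.001, -3.071]
force: [0.4, 0.3, -1.7]
grip_width: 0.0582
grasp_force: 30.0
```

```bash
python3 -c "
from h import *
to(.5755,.1007,.1172)"
```

```text
t48.10 pos [0.5755 0.1005 0.1203] shift cm [-0.    0.02  0.31] twist 0.002 grip 0.0582 30.0 F [ 0.4  0.3 -1.7]
```

carry_out --increments "0 0 0.12 0;0 0 0.08 0;0 0 0.05 0;0 0 0.05 0;0 0 0 0;0 0 0 0"

```text
t: 48.6
eef_pos: [0.5754, 0.1004, 0.1172]
eef_rot: [-3.142, 0.001, -3.071]
force: [-1.5, -0.5, 5.3]
grip_width: 0.0583
grasp_force: 30.0
```

Contact. Next I release, rise and back away clear, then check.

carry_out --increments "0 0 0 0;0 0 0 0;0 0 0 0;0 0 0 0;0 0 -1.5 0;0 0 -2.5 0;0 0 -2.5 0;0 0 -2.5 0" --claw 9.3

```text
t: 49.27
eef_pos: [0.575, 0.1005, 0.2075]
eef_rot: [-3.142, -0.001, -3.071]
force: [0.3, -0.0, 0.9]
grip_width: 0.0933
grasp_force: 0.0
```

carry_out --increments "0.5 1.5 -2 0;1.2 3 0 0;1.2 3 0 0;1.2 3 0 0;1.2 3 0 0;1.2 3 0 0;1.2 3 0 0;1.2 3 0 0"

```text
t: 49.93
eef_pos: [0.4697, 0.32, 0.2267]
eef_rot: [3.141, 0.0, -3.071]
force: [0.9, -0.1, 1.1]
grip_width: 0.0931
grasp_force: 0.0
```

carry_out --increments "0 3 0 0;0 3 0 0;0 3 0 0;0 1.5 0 0;0 0 0 0;0 0 0 0;0 0 0 0;0 0 0 0"

```text
t: 50.6
eef_pos: [0.4636, 0.4223, 0.2268]
eef_rot: [-3.142, 0.0, -3.072]
force: [-1.1, 0.1, 0.3]
grip_width: 0.0931
grasp_force: 0.0
```

```bash
python3 - <<'E'
from h import *
for n in ("scene","side"):
    c=vision.read_camera(n); save(c["image"],n+"_end"); np.save(n+"_P.npy",cloud(c)); np.save(n+"_I.npy",c["image"])
s=manip.sense(); print(s["t"],s["force"],s["eef_pos"])
E
python3 m.py
```

```text
50.7 [0.41962688 0.45177615 1.40421732] [0.46361285 0.42247799 0.22691569]
alu scene sidefit (array([ 0.5859, -0.0294]), 1622, np.float64(0.001)) top 0.1538 topctr [ 0.5859 -0.0291]
alu side sidefit (array([ 0.5843, -0.0292]), 1757, np.float64(0.0011)) top 0.1566 topctr [ 0.5842 -0.03  ]
black scene sidefit (array([0.5762, 0.1012]), 1605, np.float64(0.001)) top 0.1442 topctr [0.576  0.1014]
black side sidefit (array([0.5749, 0.1005]), 826, np.float64(0.0025)) top 0.1474 topctr [0.5599 0.0801]
bronze scene sidefit (array([0.5165, 0.0324]), 580, np.float64(0.002)) top 0.144 topctr [0.5386 0.0561]
bronze side sidefit (array([0.5143, 0.0318]), 1325, np.float64(0.0013)) top 0.1366 topctr [0.5148 0.0306]
piston scene sidefit (array([0.5766, 0.0245]), 52, np.float64(0.0011)) top 0.0376 topctr [0.5877 0.0409]
piston side sidefit (array([0.6099, 0.0799]), 5, np.float64(0.0001)) top 0.0108 topctr None
pink scene sidefit (array([ 0.5549, -0.1941]), 1383, np.float64(0.0013)) top 0.1408 topctr [ 0.571  -0.1289]
pink side sidefit (array([ 0.5548, -0.193 ]), 1803, np.float64(0.0013)) top 0.1416 top
[... 1004 characters left out ...]
71277, 0.3173971474170685), (0.3219663202762604, 0.13595397770404816), 3.5134596824645996)
scene tt 525 ((0.5334199666976929, -0.3386877775192261), 0.0703350305557251) [ 0.56953037 -0.32982174] 0.021968658887228765
scene kit 388 ((0.6072803735733032, 0.03553180396556854), (0.13289833068847656, 0.1810094714164734), 33.61880874633789)
side drip 1008 ((0.5059128403663635, 0.3205803632736206), (0.3242093026638031, 0.13788706064224243), 3.9166781902313232)
side tt 2315 ((0.5268352627754211, -0.33590397238731384), 0.07834338396787643) [ 0.5325789  -0.34339714] 0.022940945243470456
side kit 4902 ((0.5536788702011108, 0.03732767701148987), (0.2081240564584732, 0.2496175318956375), 4.144290924072266)
```

View pics/side_end.png

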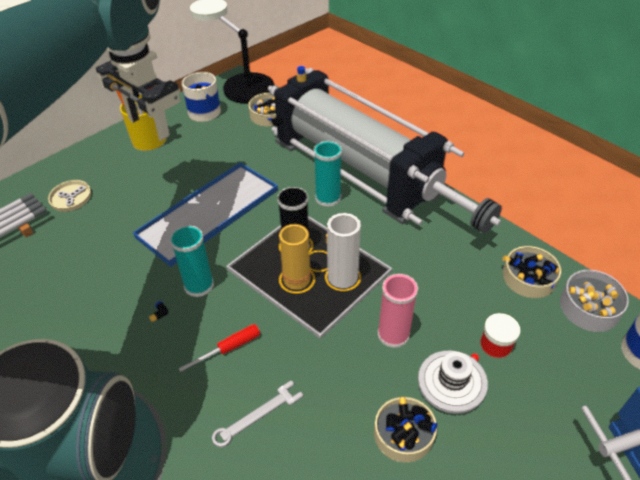

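View pics/scene_end.png

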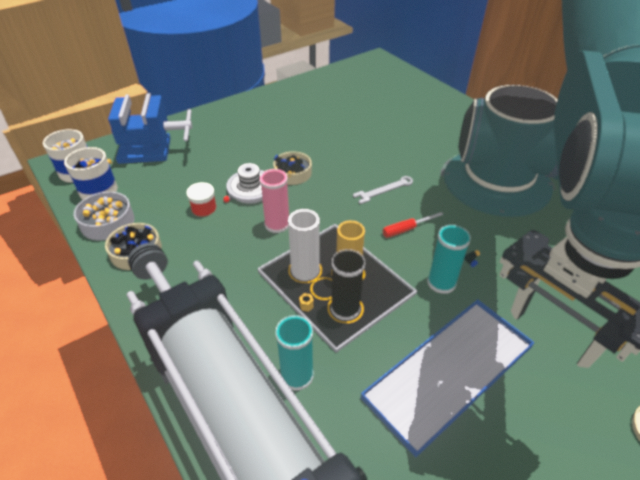

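All three tubes are back within about 1 mm of their starting fits: aluminium (304,247), bronze (350,240) and black (347,287). The piston is on the turntable (456,372 in the side view), the bystanders have not moved, and the arm is clear.

```bash
python3 -c "
from workcell import ticket
print(ticket.finish_job())"
```

```text
the job is handed in; nothing more can be done
None
```

The job is done and handed in at about 51 s: the piston stands upright at the middle of the turntable, all three tubes are back within about 1 mm of their starting places, and the tin, brass coupling and grease pot were not moved.

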